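# Draw a pinball plunger spring to the set mark and hold it

## Task

Turn the dial of the plunger-spring gauge to 4 (its white line at the four dots); this moves the red pointer to the draw length to be checked. Then take the orange handle, pull the spring-loaded plunger out until its yellow index line meets the red pointer, and finish while holding it there: do not let go or let it snap back. Leave the stand, button, spacer and probe around the gauge where they lie.

Things in the scene. Friction and masses are not known exactly. Their poses are not given: they have to be found in the camera images.
- gauge: Draw gauge fixed to the cork board: blue plate 300 x 110 x 12 mm (x, y, z), black housing 120 x 90 mm, top 40 mm up, over its -x half. Origin: centre of the underside (on the cork, 26 mm above the work surface). +x: the plunger's pull direction. Dial axis at (-80, 0) mm, handle at rest at (20, 0). White scale at y 30 to 46 mm, top 26 mm up, black ticks at x = 40, 50 .. 90 for dial values 1 to 6.
- dial (a joint): Dial angle, rad: 0 at value 1, +0.419 per value, value 4 = 1.257; grows CLOCKWISE seen from above; stops just past 1 and 6; starts between 1 and 3. A click detent at each value (0.05 N m) centres the released dial. Values: groups of 1 to 6 white dots on the housing; from the dial axis they lie at 150 (one dot), 126, 102, 78 (four), 54, 30 degrees counter-clockwise from the gauge's +x.
- dial_grip (a point): Point on the dial axis, 68 mm above the gauge's underside, in the black grip bar: 44 long, 12 thick, 30 mm tall (50 to 80 mm above the underside), on an aluminium wheel of 26 mm radius whose top is 50 mm up. A white line on the top of one half marks the pointing end, which points at 150 degrees in the gauge's frame at dial = 0. The point's axes turn with the dial and equal the gauge's at dial = 0.
- plunger (a joint): How far the plunger is drawn out of the housing, m: 0 fully home, end stop at 0.085. A spring pulls it home with 2.2 N at rest plus 1.1 N per 10 mm (7.7 N at 50 mm). For dial value 4 the pointer stands at 0.050.
- handle: Orange upright grip on the plunger's carriage: 16 mm along the pull (x) by 26 mm across (y), 44 mm tall. Origin: centre of its underside, 36 mm above the gauge's underside, on top of the aluminium carriage (30 x 30 mm); axes as the gauge's. It slides along the gauge's x only.
- index_mark (a point): End of the yellow index line (2 mm wide) that reaches from the carriage over the white scale, 30 mm above the gauge's underside; moves with the handle, at the same x.
- pointer_mark (a point): Inner end of the red pointer line (2 mm wide) on the white scale, 30 mm above the gauge's underside. The dial moves it along the gauge's x: 40 mm at value 1, 10 mm more per value (70 mm at value 4); not to be pushed by hand.
- iron_stand: Loose brass soldering iron stand, base 80 x 60 x 10 mm, sloping holder tube to 90 mm height; bystander. Origin: centre of its underside.
- button: Loose clear polycarbonate arcade button, 34 mm flange diameter, 33 mm tall, standing upright; bystander. Origin: centre of its underside.
- spacer: Loose white nylon spacer block 30 x 20 x 16 mm; bystander. Origin: centre of its underside.
- probe: Loose red test probe, handle 90 x 11 x 11 mm along its x, with a 22 mm steel tip to +x; bystander. Origin: centre of the handle's underside.

How it is judged:
By the outcome, as a careful person would: the job done as asked, in the order asked, and still so for the second after the job is handed in, while the arm keeps its last pose, push and grip.
It also fails if it takes over 40 s, if anything falls off the work surface, if the arm or the gripper's body presses on something with over 40 N, if the wrist force passes 120 N, or if a joint passes its speed limit or range.

## Robot

A 6-joint arm with a two-finger parallel gripper is mounted at the origin on the work surface. World frame = base frame: x ahead of the robot, y to its left, z up, the work surface at z = 0. Lengths are in m, angles in rad, forces in N, time in s.
With the tool pointing down it reaches from about 0.375 to 0.975 m from the base axis. Payload 3.8 kg.
Tool frame: the origin (TCP) lies at the very end of the fingers, on their centre line; the grasp point (between the pads) lies behind it (arm.tcp_to_grasp is the z of the grasp point in the tool frame, in m); z points along the fingers, y is the line along which they close (so a half turn about z gives the same grasp; the last joint's range is limited). The gripper opens to 85 mm and grips with 20 to 120 N. Pads are 22 mm wide; open, the fingers measure 114 mm over their backs; the gripper's body (76 mm by 85 mm) begins 54 mm behind the grasp point. The pads swing forward as they close: fully open they stand 13 mm farther back than shut.
Start: joints at [1.16, 0.264, 1.604, -0, 1.274, -0.037], TCP at [0.246, 0.628, 0.231] pointing down, gripper open.
Joint ranges: [-2.63, 2.63], [-0.94, 2.18], [0.31, 2.57], [-1.31, 4.45], [0, 2.66], [-2.55, 2.55]. Speed limits (rad/s): [2.57, 2.57, 3.14, 3.14, 3.14, 3.14].

## Interface

Orientations are given as a unit quaternion [w, x, y, z].
In Python, from station import sensors, vision, order, arm gives the robot as it stands. The module is installed in compiled form; this text tells all that it offers.
- The arm moves only by the tool jog_arm, never from a script. Its argument "moves" is a list of rows, each an object of numbers: "x", "y", "z": the shift along the tool's x, y, z in m; "ax", "ay", "az": the turn, a rotation vector about the tool's x, y, z in rad; "gripper": the finger opening in m, from 0 to 0.0854. In form: [{"x": .., "y": .., "z": .., "ax": .., "ay": .., "az": .., "gripper": ..}, ...]. A call has 1 to 20 rows; each row shifts and turns the commanded pose from where the row before left it, along the tool's axes as they then stand; what a row does not reach is not made up. A row lasts 1/12 s, in which the tool goes at most 41.7 mm and 7.16 degrees, less where a joint would pass 70% of its speed; a pose out of reach is approached as far as the arm can. A call with a gripper value outside its range is refused whole. The fingers move at their own pace and stop on an object; "force" is the grip in N (left out, the last holds). Time passes only in rows, so rows that do not move let the fingers close. It gives the time, the measured TCP pose, the force, the opening and the grip force at its end, in the units of the state.
- sensors.get_state(): the state, without advancing time (a new reading comes with each control period).
- vision.camera(name): name is "scene" or "top" or "wrist"; returns a dict with "image" (420x560x3 uint8, blue, green, red), "mtx" (3x3 intrinsics, pixels), "view" (4x4, takes a point from world to camera coordinates). Camera axes: x right, y down, z forward; pixel columns grow to the right and rows downward; lengths in m; the calibration is good to about 2 mm. A picture is of the moment at which its call begins. There is no depth.
- order.close_job(): hands the job in; it is judged then, once.
The state is a dict: "time_s": time; "joint_pos": joint angles; "qvel": joint speeds; "tau": joint torques, N m; "position": TCP position; "tcp_rot": TCP orientation; "wrist_force": force on the tool from outside, world axes, zero at the start; "wrist_torque": the same for the moment, N m; "width": finger opening in m; "finger_force": force on a finger pad.
Only numpy, scipy, OpenCV 4.12 (cv2) and the standard library are available. Lean on these libraries where they do the work, as an engineer would, in place of code of your own. Each camera call takes 0.05 s, during which the arm holds its last target. There are 200 camera calls.

## Working session

There is one attempt and no reset: what is moved stays moved. The work goes in short steps, Python scripts to look and compute and a tool call to move; the robot and the scene stay as the last step left them, time stands still between calls to the robot, and variables do not carry over. Pictures are saved under pics/ and viewed, at most 10 in all, crops included, and the job is handed in when it is done.

Besides the shell and the picture viewer there is one more tool, called after "Call:" by a JSON object that holds its "method" and its "body", one argument or row to a line. jog_arm: Moves the arm, as the interface text tells. Its arguments: {"type":"object","properties":{"moves":{"type":"array"},"force":{"type":"number"}},"required":["moves"]}

```bash
mkdir -p pics; cat > h.py <<'E'
import numpy as np, cv2
from station import sensors, vision, order, arm
def shot(n,f=None):
    c=vision.camera(n); 
    if f: cv2.imwrite('pics/'+f,c['image'])
    return c
def ray(c,uv):
    V=np.array(c['view']);R=V[:3,:3];o=-R.T@V[:3,3]
    d=R.T@np.linalg.inv(np.array(c['mtx']))@np.array([uv[0],uv[1],1.]);return o,d/np.linalg.norm(d)
def onz(c,uv,z):
    o,d=ray(c,uv);return o+d*(z-o[2])/d[2]
def tri(*cu):
    A=0;b=0
    for c,uv in cu:
        o,d=ray(c,uv);P=np.eye(3)-np.outer(d,d);A=A+P;b=b+P@o
    return np.linalg.solve(A,b)
def proj(c,p):
    V=np.array(c['view']);q=np.array(c['mtx'])@(V[:3,:3]@np.array(p)+V[:3,3]);return q[:2]/q[2]
E
python3 - <<'E'
from h import *
import pickle
s=sensors.get_state();print(s['position'],s['tcp_rot'],s['width'],arm.tcp_to_grasp,s['time_s'])
C={n:shot(n,n+'0.png') for n in('scene','top','wrist')}
pickle.dump(C,open('c0.pkl','wb'))
for n,c in C.items():
    V=np.array(c['view']);print(n,-V[:3,:3].T@V[:3,3],V[2,:3])
cv2.imwrite('pics/top0b.png',C['top']['image'])
E
```

```text
[0.24616557 0.6276981  0.22991204] [-2.32620618e-04  1.85776852e-01  9.82591265e-01 -1.14605738e-03] 0.08548223807576198 -0.0187 0.0
scene [ 1.21673138 -0.03717286  0.50225561] [-0.8551686   0.04421847 -0.51646044]
top [0.43687462 0.00611935 0.75337897] [ 0.19347588 -0.02405243 -0.98081016]
wrist [0.17731391 0.65466739 0.37298596] [ 0.26757218 -0.10706343 -0.95757117]
```

View pics/top0.png

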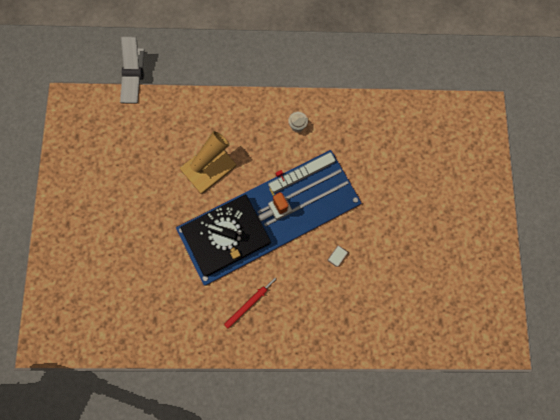

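View pics/scene0.png

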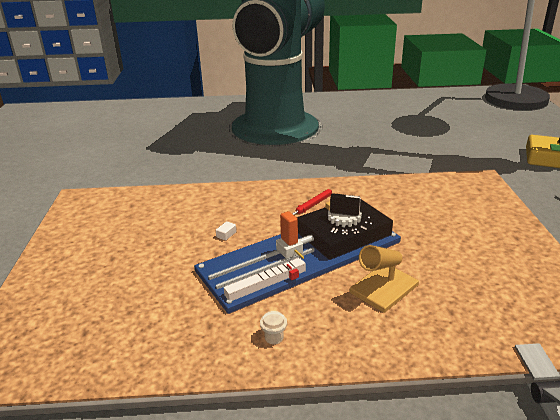

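View pics/wrist0.png

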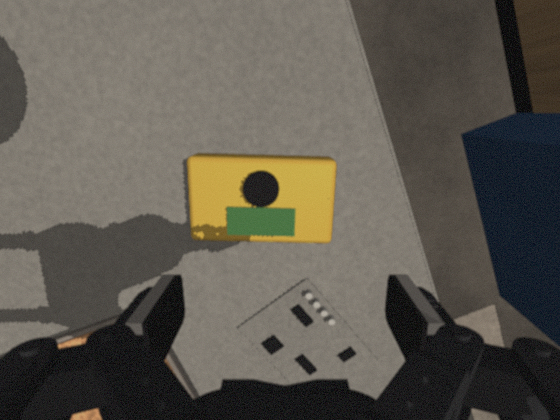

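The top view shows the gauge from about (180,228)/(205,283) at the housing end to (333,152)/(360,200), with the handle at (281,203) and the dial at (226,234). In the scene view the handle is at (289,228) and the grip bar at (345,205). The wrist view shows none of the gauge.

```bash
cat > m.py <<'E'
from h import *
import pickle
C=pickle.load(open('c0.pkl','rb'));t,s=C['top'],C['scene']
def mask(c,lo,hi,box):
    m=cv2.inRange(cv2.cvtColor(c['image'],cv2.COLOR_BGR2HSV),lo,hi);o=np.zeros_like(m);x0,y0,x1,y1=box;o[y0:y1,x0:x1]=m[y0:y1,x0:x1];return o
def corners(m,c,z):
    p=cv2.findNonZero(m).reshape(-1,2)
    w=np.array([onz(c,q,z)[:2] for q in p]);r=cv2.minAreaRect((w*1000).astype(np.float32));return r
for c,box in((t,(165,140,375,295)),(s,(185,180,410,315))):
    m=mask(c,(100,120,40),(125,255,255),box);print(cv2.countNonZero(m),corners(m,c,.038))
    print(cv2.boxPoints(corners(m,c,.038)))
# handle: top-face centre / silhouettes
for c,box in((t,(265,185,300,220)),(s,(270,200,310,250))):
    m=mask(c,(3,150,60),(14,255,255),box);p=cv2.findNonZero(m).reshape(-1,2);print(len(p),p.min(0),p.max(0),p.mean(0),cv2.minAreaRect(p))
def crop(c,x0,y0,x1,y1,k): return cv2.resize(c['image'][y0:y1,x0:x1],None,fx=k,fy=k,interpolation=cv2.INTER_CUBIC)
a=crop(t,180,150,360,290,4)[:, :]; b=crop(s,260,180,420,280,4)
cv2.imwrite('pics/ct.png',a);cv2.imwrite('pics/cs.png',b)
E
python3 m.py
```

```text
4644 ((574.5668334960938, 13.403945922851562), (108.2559814453125, 297.5030822753906), 28.22821044921875)
[[ 456.51907  118.86286]
 [ 597.2334  -143.25839]
 [ 692.6146   -92.05497]
 [ 551.90027  170.06628]]
2709 ((582.011962890625, 15.970993041992188), (117.28240966796875, 299.91851806640625), 28.12964630126953)
[[ 459.59625  120.57005]
 [ 600.99835 -143.92299]
 [ 704.4277   -88.62807]
 [ 563.0256   175.86497]]
188 [273 193] [287 213] [279.94148936 202.01595745] ((280.1000061035156, 202.7000274658203), (19.230182647705078, 11.180339813232422), 63.43495178222656)
542 [270 200] [309 244] [289.29335793 226.75092251] ((292.2010803222656, 219.42269897460938), (27.109745025634766, 48.33047866821289), 23.96249008178711)
```

View pics/ct.png

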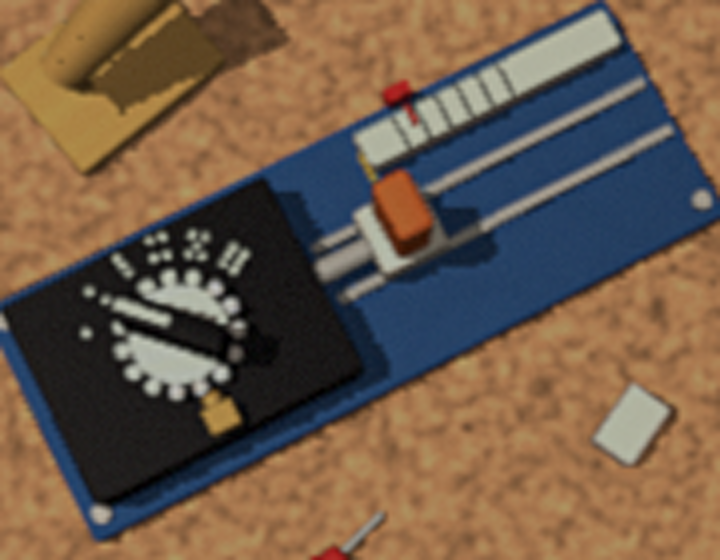

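View pics/cs.png

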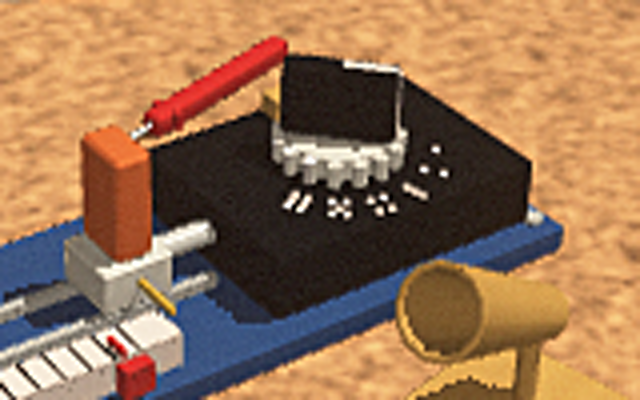

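The top crop shows the white line pointing at the two dots and the red pointer at the second tick, so the dial is at value 2. The handle's top face centres at crop (402,197), and the bar's top at about (172,325). In the scene crop the handle top is at (116,136) and the bar top at (343,62).

```bash
python3 - <<'E'
from h import *
import pickle
C=pickle.load(open('c0.pkl','rb'));t,s=C['top'],C['scene']
T=lambda u,v:(180+(u-1.5)/4,150+(v-1.5)/4)
S=lambda u,v:(260+(u-1.5)/4,180+(v-1.5)/4)
for n,a,b in(('handletop',(402,197),(116,136)),('bartop',(172,325),(343,62)),('lineend',(113,302),(403,69))):
    print(n,tri((t,T(*a)),(s,S(*b))),onz(t,T(*a),.106),onz(s,S(*b),.106))
a=np.radians(-61.8);R=np.array([[np.cos(a),-np.sin(a)],[np.sin(a),np.cos(a)]])
g=np.array([.575,.0134])
for n,p in(('dial',(-.08,0)),('handle',(.02,0)),('corner',(.15,-.055)),('corner2',(.15,.055)),('screw',(-.14,-.047))):
    w=g+R@p;print(n,w)
for n,q in(('cornerBR',(720,212)),('cornerTR',(605,2)),('cornerBL',(100,538))):print(n,onz(t,T(*q),.038))
E
```

```text
handletop [ 0.58635145 -0.00261404  0.10945169] [ 0.58710519 -0.00349773  0.106     ] [ 0.58086225 -0.00147077  0.106     ]
bartop [0.53635374 0.08506775 0.10590786] [0.53612936 0.08333689 0.106     ] [0.53629435 0.08680307 0.106     ]
lineend [0.54475676 0.10690012 0.10659418] [0.54471676 0.10599226 0.106     ] [0.54357173 0.1081534  0.106     ]
dial [0.53719594 0.08390428]
handle [ 0.58445102 -0.00422607]
corner [ 0.59741092 -0.14478581]
corner2 [ 0.6943543  -0.09280523]
screw [0.46742163 0.1145726 ]
cornerBR [ 0.59808188 -0.14079025  0.038     ]
cornerTR [ 0.69172387 -0.09269159  0.038     ]
cornerBL [0.45817814 0.11774144 0.038     ]
```

The triangulated heights are about 106 mm, as expected, and the dial–handle spacing is 101 mm against 100 mm. Next I move over the dial.

Call:
{"method": "jog_arm", "body": {
  "moves": [
    {"x": -0.026, "y": -0.0222, "gripper": 0.085},
    {"x": -0.026, "y": -0.0222},
    {"x": -0.026, "y": -0.0222},
    {"x": -0.026, "y": -0.0222},
    {"x": -0.026, "y": -0.0222},
    {"x": -0.026, "y": -0.0222},
    {"x": -0.026, "y": -0.0222},
    {"x": -0.026, "y": -0.0222},
    {"x": -0.026, "y": -0.0222},
    {"x": -0.026, "y": -0.0222},
    {"x": -0.026, "y": -0.0222},
    {"x": -0.026, "y": -0.0222},
    {"x": -0.026, "y": -0.0222},
    {"x": -0.026, "y": -0.0222},
    {"x": -0.026, "y": -0.0222},
    {"x": -0.026, "y": -0.0222},
    {"x": -0.026, "y": -0.0222},
    {"x": -0.026, "y": -0.0222}
  ]
}}

```text
validation failed for argument at $.mo...
```

Call:
{"method": "jog_arm", "body": {
  "moves": [
    {"az": 0.118},
    {"az": 0.118},
    {"az": 0.118},
    {"az": 0.118},
    {"az": 0.118},
    {"az": 0.118},
    {"az": 0.118},
    {"az": 0.118},
    {"az": 0.118},
    {"az": 0.118},
    {"az": 0.118},
    {"az": 0.118},
    {"az": 0.118},
    {"az": 0.118},
    {"gripper": 0.05},
    {"gripper": 0.05},
    {"gripper": 0.05}
  ]
}}

```text
validation failed for argument at $.mo...
```

```bash
python3 - <<'E'
from h import *
import pickle
s=sensors.get_state();c=shot('wrist','w1.png');pickle.dump((s,c),open('w1.pkl','wb'))
print(s['position'],s['tcp_rot'],s['time_s'],s['width'],s['wrist_force'],s['joint_pos'])
for p in((.5365,.0845,.106),(.5858,-.003,.106)):print(proj(c,p))
E
```

```text
[0.24627137 0.62786018 0.23023144] [-1.82575406e-04  1.85842049e-01  9.82579230e-01 -8.69402858e-04] 0.15 0.0853919067211826 [-0.4155864  -0.07218842  0.45456767] [ 1.16008517e+00  2.64603598e-01  1.60506170e+00 -3.11951811e-05
  1.27370383e+00 -3.68443100e-02]
[-47.12914655 583.79134537]
[-79.94243475 623.5151751 ]
```

View pics/w1.png

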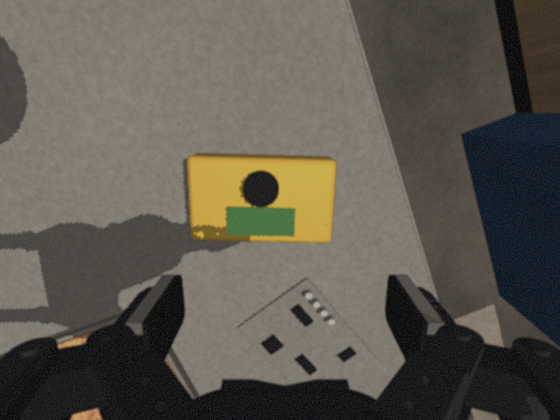

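The picture is unchanged because both calls failed validation and the arm did not move. I'll resend with every field filled in.

Call:
{"method": "jog_arm", "body": {
  "moves": [
    {"x": -0.026, "y": -0.0222, "z": 0, "ax": 0, "ay": 0, "az": 0, "gripper": 0.085},
    {"x": -0.026, "y": -0.0222, "z": 0, "ax": 0, "ay": 0, "az": 0, "gripper": 0.085}
  ]
}}

```text
time_s: 0.37
position: [0.2781, 0.5682, 0.2305]
tcp_rot: [-0.0, 0.184, 0.983, -0.0]
wrist_force: [0.8, -1.1, 0.7]
width: 0.085
finger_force: 0.0
```

Call:
{"method": "jog_arm", "body": {
  "moves": [
    {"x": -0.026, "y": -0.0222, "z": 0, "ax": 0, "ay": 0, "az": 0, "gripper": 0.05},
    {"x": -0.026, "y": -0.0222, "z": 0, "ax": 0, "ay": 0, "az": 0, "gripper": 0.05},
    {"x": -0.026, "y": -0.0222, "z": 0, "ax": 0, "ay": 0, "az": 0, "gripper": 0.05},
    {"x": -0.026, "y": -0.0222, "z": 0, "ax": 0, "ay": 0, "az": 0, "gripper": 0.05},
    {"x": -0.026, "y": -0.0222, "z": 0, "ax": 0, "ay": 0, "az": 0, "gripper": 0.05},
    {"x": -0.026, "y": -0.0222, "z": 0, "ax": 0, "ay": 0, "az": 0, "gripper": 0.05},
    {"x": -0.026, "y": -0.0222, "z": 0, "ax": 0, "ay": 0, "az": 0, "gripper": 0.05},
    {"x": -0.026, "y": -0.0222, "z": 0, "ax": 0, "ay": 0, "az": 0, "gripper": 0.05},
    {"x": -0.026, "y": -0.0222, "z": 0, "ax": 0, "ay": 0, "az": 0, "gripper": 0.05},
    {"x": -0.026, "y": -0.0222, "z": 0, "ax": 0, "ay": 0, "az": 0, "gripper": 0.05},
    {"x": -0.026, "y": -0.0222, "z": 0, "ax": 0, "ay": 0, "az": 0, "gripper": 0.05},
    {"x": -0.026, "y": -0.0222, "z": 0, "ax": 0, "ay": 0, "az": 0, "gripper": 0.05},
    {"x": -0.026, "y": -0.0222, "z": 0, "ax": 0, "ay": 0, "az": 0, "gripper": 0.05},
    {"x": -0.026, "y": -0.0222, "z": 0, "ax": 0, "ay": 0, "az": 0, "gripper": 0.05},
    {"x": -0.026, "y": -0.0222, "z": 0, "ax": 0, "ay": 0, "az": 0, "gripper": 0.05},
    {"x": -0.026, "y": -0.0222, "z": 0, "ax": 0, "ay": 0, "az": 0, "gripper": 0.05}
  ]
}}

```text
time_s: 1.7
position: [0.5366, 0.0838, 0.2313]
tcp_rot: [0.0, 0.186, 0.983, 0.0]
wrist_force: [0.6, 1.1, -0.5]
width: 0.0499
finger_force: 0.0
```

Call:
{"method": "jog_arm", "body": {
  "moves": [
    {"x": 0, "y": 0, "z": 0, "ax": 0, "ay": 0, "az": 0.118, "gripper": 0.05},
    {"x": 0, "y": 0, "z": 0, "ax": 0, "ay": 0, "az": 0.118, "gripper": 0.05},
    {"x": 0, "y": 0, "z": 0, "ax": 0, "ay": 0, "az": 0.118, "gripper": 0.05},
    {"x": 0, "y": 0, "z": 0, "ax": 0, "ay": 0, "az": 0.118, "gripper": 0.05},
    {"x": 0, "y": 0, "z": 0, "ax": 0, "ay": 0, "az": 0.118, "gripper": 0.05},
    {"x": 0, "y": 0, "z": 0, "ax": 0, "ay": 0, "az": 0.118, "gripper": 0.05},
    {"x": 0, "y": 0, "z": 0, "ax": 0, "ay": 0, "az": 0.118, "gripper": 0.05},
    {"x": 0, "y": 0, "z": 0, "ax": 0, "ay": 0, "az": 0.118, "gripper": 0.05},
    {"x": 0, "y": 0, "z": 0, "ax": 0, "ay": 0, "az": 0.118, "gripper": 0.05},
    {"x": 0, "y": 0, "z": 0, "ax": 0, "ay": 0, "az": 0.118, "gripper": 0.05},
    {"x": 0, "y": 0, "z": 0, "ax": 0, "ay": 0, "az": 0.118, "gripper": 0.05},
    {"x": 0, "y": 0, "z": 0, "ax": 0, "ay": 0, "az": 0.118, "gripper": 0.05},
    {"x": 0, "y": 0, "z": 0, "ax": 0, "ay": 0, "az": 0.118, "gripper": 0.05},
    {"x": 0, "y": 0, "z": 0, "ax": 0, "ay": 0, "az": 0.118, "gripper": 0.05},
    {"x": 0, "y": 0, "z": 0, "ax": 0, "ay": 0, "az": 0, "gripper": 0.05},
    {"x": 0, "y": 0, "z": 0, "ax": 0, "ay": 0, "az": 0, "gripper": 0.05}
  ]
}}

```text
time_s: 3.03
position: [0.5361, 0.0855, 0.2311]
tcp_rot: [-0.0, 0.847, 0.531, -0.0]
wrist_force: [0.5, 0.3, 1.1]
width: 0.0502
finger_force: 0.0
```

```bash
python3 - <<'E'
from h import *
import pickle
s=sensors.get_state();c=shot('wrist','w2.png');pickle.dump((s,c),open('w1.pkl','wb'))
print(s['position'],s['tcp_rot'],s['time_s'],s['width'],s['wrist_force'],s['joint_pos'])
for p in((.5365,.0845,.106),(.5858,-.003,.106)):print(proj(c,p))
E
```

```text
[0.53608375 0.08547033 0.23111666] [-6.69585660e-05  8.47497472e-01  5.30799404e-01 -1.51953492e-04] 3.0333 0.05015841279211145 [0.5364082  0.31797222 1.10522239] [ 1.12226102e-01  1.41598282e-02  1.88688765e+00 -1.13241118e-05
  1.24087711e+00  5.63939003e-01]
[286.23343318 207.52616224]
[382.4743424  271.81483217]
```

View pics/w2.png

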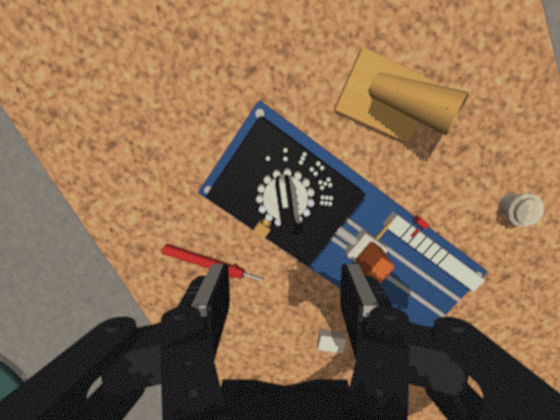

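The wrist view shows the dial at (286,198), with its bar nearly parallel to the fingers' plane normal, and the handle at (375,262). I'll make one enlarged crop for an exact fix.

```bash
python3 - <<'E'
from h import *
import pickle
s,c=pickle.load(open('w1.pkl','rb'))
im=c['image'][150:290,240:430]
im=cv2.resize(im,None,fx=4,fy=4,interpolation=cv2.INTER_CUBIC)
cv2.imwrite('pics/cw.png',im)
m=cv2.inRange(cv2.cvtColor(c['image'],cv2.COLOR_BGR2HSV),(0,0,110),(180,70,255));m2=np.zeros_like(m);m2[165:228,252:317]=m[165:228,252:317]
p=cv2.findNonZero(m2);print(cv2.minEnclosingCircle(p))
E
```

```text
((288.6764831542969, 192.6764678955078), 34.8776741027832)
```

View pics/cw.png

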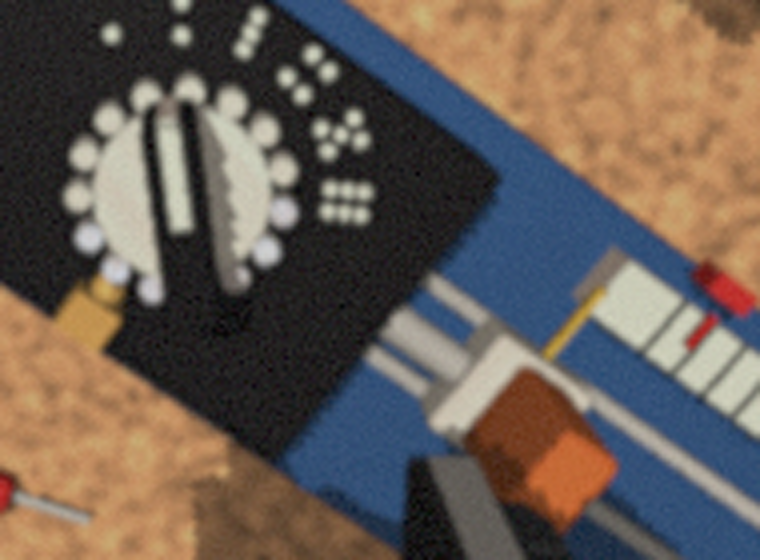

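The crop shows the dial ring centred at about (183,193), with the line pointing at the two-dot group. The handle's top face is at about (575,468) and its shadowed side faces the camera's upper left.

```bash
python3 - <<'E'
from h import *
import pickle
s,c=pickle.load(open('w1.pkl','rb'));t=pickle.load(open('c0.pkl','rb'))['top'];sc=pickle.load(open('c0.pkl','rb'))['scene']
W=lambda u,v:(240+(u-1.5)/4,150+(v-1.5)/4)
T=lambda u,v:(180+(u-1.5)/4,150+(v-1.5)/4)
S=lambda u,v:(260+(u-1.5)/4,180+(v-1.5)/4)
V=np.array(c['view']);print('cam',-V[:3,:3].T@V[:3,3])
print('wheel',onz(c,W(183,193),.074),tri((c,W(183,193)),(t,T(180,336))),onz(t,T(180,336),.074))
print('line',onz(c,W(168,103),.106),onz(c,W(180,233),.106))
print('handle',onz(c,W(575,470),.106),tri((c,W(575,470)),(t,T(402,197)),(sc,S(116,136))))
d={k:onz(c,W(*q),.066) for k,q in {1:(112,34),2:(180,20),3:(250,30),4:(308,75),5:(340,135),6:(347,203)}.items()}
P=np.array([d[k][:2] for k in d])
# dots lie on a circle about the axis; fit
A=np.c_[2*P,np.ones(6)];x=np.linalg.lstsq(A,(P**2).sum(1),rcond=None)[0];print('axis',x[:2],'r',np.sqrt(x[2]+x[:2]@x[:2]))
a=np.degrees(np.arctan2(*(P-x[:2]).T[::-1]));print(a-np.array([150,126,102,78,54,30]))
E
```

```text
cam [0.56712431 0.15118864 0.37403158]
wheel [0.53606742 0.0849641  0.074     ] [0.53638345 0.08432084 0.07266214] [0.53664852 0.08382927 0.074     ]
line [0.54467324 0.10970208 0.106     ] [0.53520142 0.08480605 0.106     ]
handle [0.58808874 0.0007733  0.106     ] [ 0.58692767 -0.00137384  0.10791045]
axis [0.5360561  0.08491215] r 0.03795785593945483
[-61.28635453 -60.88612509 -60.75392762 -61.84797282 -61.84574557
 -62.36451078]
```

Call:
{"method": "jog_arm", "body": {
  "force": 30,
  "moves": [
    {"x": -0.0006, "y": 0, "z": 0.03, "ax": 0, "ay": 0, "az": 0, "gripper": 0.05},
    {"x": 0, "y": 0, "z": 0.03, "ax": 0, "ay": 0, "az": 0, "gripper": 0.05},
    {"x": 0, "y": 0, "z": 0.03, "ax": 0, "ay": 0, "az": 0, "gripper": 0.05},
    {"x": 0, "y": 0, "z": 0.03, "ax": 0, "ay": 0, "az": 0, "gripper": 0.05},
    {"x": 0, "y": 0, "z": 0.02, "ax": 0, "ay": 0, "az": 0, "gripper": 0.05},
    {"x": 0, "y": 0, "z": 0.01, "ax": 0, "ay": 0, "az": 0, "gripper": 0.05},
    {"x": 0, "y": 0, "z": 0, "ax": 0, "ay": 0, "az": 0, "gripper": 0.05},
    {"x": 0, "y": 0, "z": 0, "ax": 0, "ay": 0, "az": 0, "gripper": 0.03},
    {"x": 0, "y": 0, "z": 0, "ax": 0, "ay": 0, "az": 0, "gripper": 0.0},
    {"x": 0, "y": 0, "z": 0, "ax": 0, "ay": 0, "az": 0, "gripper": 0.0},
    {"x": 0, "y": 0, "z": 0, "ax": 0, "ay": 0, "az": 0, "gripper": 0.0},
    {"x": 0, "y": 0, "z": 0, "ax": 0, "ay": 0, "az": 0, "gripper": 0.0},
    {"x": 0, "y": 0, "z": 0, "ax": 0, "ay": 0, "az": 0, "gripper": 0.0}
  ]
}}

```text
time_s: 4.17
position: [0.5369, 0.0858, 0.0835]
tcp_rot: [-0.0, 0.848, 0.529, 0.001]
wrist_force: [-3.7, 2.5, 6.7]
width: 0.0116
finger_force: 33.5
```

Call:
{"method": "jog_arm", "body": {
  "moves": [
    {"x": 0, "y": 0, "z": 0, "ax": 0, "ay": 0, "az": 0.083, "gripper": 0.0},
    {"x": 0, "y": 0, "z": 0, "ax": 0, "ay": 0, "az": 0.083, "gripper": 0.0},
    {"x": 0, "y": 0, "z": 0, "ax": 0, "ay": 0, "az": 0.083, "gripper": 0.0},
    {"x": 0, "y": 0, "z": 0, "ax": 0, "ay": 0, "az": 0.083, "gripper": 0.0},
    {"x": 0, "y": 0, "z": 0, "ax": 0, "ay": 0, "az": 0.083, "gripper": 0.0},
    {"x": 0, "y": 0, "z": 0, "ax": 0, "ay": 0, "az": 0.083, "gripper": 0.0},
    {"x": 0, "y": 0, "z": 0, "ax": 0, "ay": 0, "az": 0.083, "gripper": 0.0},
    {"x": 0, "y": 0, "z": 0, "ax": 0, "ay": 0, "az": 0.083, "gripper": 0.0},
    {"x": 0, "y": 0, "z": 0, "ax": 0, "ay": 0, "az": 0.083, "gripper": 0.0},
    {"x": 0, "y": 0, "z": 0, "ax": 0, "ay": 0, "az": 0.083, "gripper": 0.0},
    {"x": 0, "y": 0, "z": 0, "ax": 0, "ay": 0, "az": 0, "gripper": 0.0},
    {"x": 0, "y": 0, "z": 0, "ax": 0, "ay": 0, "az": 0, "gripper": 0.0}
  ]
}}

```text
time_s: 5.17
position: [0.5371, 0.0854, 0.0835]
tcp_rot: [-0.0, 0.99, 0.142, 0.001]
wrist_force: [-2.3, 1.8, 5.7]
width: 0.0111
finger_force: 33.4
```

Call:
{"method": "jog_arm", "body": {
  "moves": [
    {"x": 0, "y": 0, "z": 0, "ax": 0, "ay": 0, "az": 0, "gripper": 0.04},
    {"x": 0, "y": 0, "z": 0, "ax": 0, "ay": 0, "az": 0, "gripper": 0.05},
    {"x": 0, "y": 0, "z": 0, "ax": 0, "ay": 0, "az": 0, "gripper": 0.05},
    {"x": 0, "y": 0, "z": 0, "ax": 0, "ay": 0, "az": 0, "gripper": 0.05},
    {"x": 0, "y": 0, "z": -0.02, "ax": 0, "ay": 0, "az": 0, "gripper": 0.05},
    {"x": 0, "y": 0, "z": -0.03, "ax": 0, "ay": 0, "az": 0, "gripper": 0.05},
    {"x": 0, "y": 0, "z": -0.03, "ax": 0, "ay": 0, "az": 0, "gripper": 0.05},
    {"x": 0, "y": 0, "z": 0, "ax": 0, "ay": 0, "az": 0, "gripper": 0.05},
    {"x": 0, "y": 0, "z": 0, "ax": 0, "ay": 0, "az": 0, "gripper": 0.05}
  ]
}}

```text
time_s: 5.92
position: [0.538, 0.0851, 0.1638]
tcp_rot: [0.0, 0.99, 0.142, 0.003]
wrist_force: [-0.0, 0.7, -0.3]
width: 0.0503
finger_force: 0.0
```

```bash
python3 - <<'E'
from h import *
import pickle
s=sensors.get_state();c=shot('wrist');pickle.dump((s,c),open('w3.pkl','wb'))
print(s['position'],s['tcp_rot'],s['time_s'],s['width'],s['joint_pos'])
u,v=proj(c,(.555,.06,.09)).astype(int);print(u,v)
cv2.imwrite('pics/cw3.png',cv2.resize(c['image'][60:320,160:500],None,fx=2.3,fy=2.3,interpolation=cv2.INTER_CUBIC))
E
```

```text
[0.53802564 0.08508995 0.16384426] [1.41868952e-04 9.89803144e-01 1.42416080e-01 2.71588859e-03] 5.9167 0.0502670642825367 [ 1.11196170e-01  6.79558492e-02  1.95980609e+00 -1.24474032e-04
  1.10839267e+00  1.39624276e+00]
328 213
```

View pics/cw3.png

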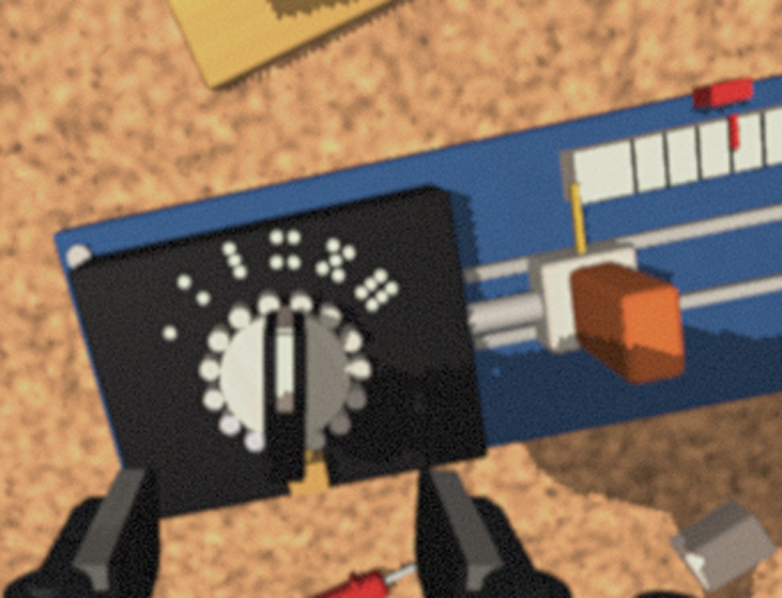

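The dial stands at the four dots, with the white line at (285,330) and the red pointer at (735,135) on the fourth tick. The index end is at (576,187) and the handle top at (655,328). I'll compute the handle's position and the remaining draw.

```bash
python3 - <<'E'
from h import *
import pickle
s,c=pickle.load(open('w3.pkl','rb'));c1=pickle.load(open('w1.pkl','rb'))[1];C=pickle.load(open('c0.pkl','rb'))
W=lambda u,v:(160+(u-.65)/2.3,60+(v-.65)/2.3)
W1=lambda u,v:(240+(u-1.5)/4,150+(v-1.5)/4)
T=lambda u,v:(180+(u-1.5)/4,150+(v-1.5)/4)
h=W(655,328);print('h',onz(c,h,.106),tri((c,h),(c1,W1(575,470))),tri((c,h),(c1,W1(575,470)),(C['top'],T(402,197))))
i=onz(c,W(576,187),.056);p=onz(c,W(735,149),.056)
a=np.radians(-61.5);gx=np.array([np.cos(a),np.sin(a)]);gy=np.array([-gx[1],gx[0]])
print(i,p,(p-i)[:2]@gx)
ax=np.array([.536,.0848]);print('index,pointer from axis',(i[:2]-ax)@gx,(p[:2]-ax)@gx,(i[:2]-ax)@gy, 'handle pred',ax+.1*gx)
for w in((635,165),(668,158),(700,150),(767,137)):print((onz(c,W(*w),.052)[:2]-ax)@gx)
q=s['tcp_rot'];yaw=2*np.degrees(np.arctan2(q[2],q[1]));print('toolx yaw',yaw)
E
```

```text
h [ 0.58528415 -0.00171375  0.106     ] [0.58692342 0.00683235 0.11936077] [ 0.58705788 -0.00266959  0.10288239]
[0.61488518 0.01371966 0.056     ] [ 0.63931536 -0.02891893  0.056     ] 0.04912860130151901
index,pointer from axis 0.10010736979547022 0.14923597109698922 0.03540903947177665 handle pred [ 0.58371588 -0.00308171]
0.12034377541991312
0.13065906742853112
0.14064001604217372
0.16131548405594257
toolx yaw 16.375418147007554
```

Index to pointer measures 49 mm, as expected, and the handle's measured and predicted positions agree within 2 mm. Going to the handle.

Call:
{"method": "jog_arm", "body": {
  "force": 60,
  "moves": [
    {"x": 0, "y": 0, "z": 0, "ax": 0, "ay": 0, "az": -0.106, "gripper": 0.05},
    {"x": 0, "y": 0, "z": 0, "ax": 0, "ay": 0, "az": -0.106, "gripper": 0.05},
    {"x": 0, "y": 0.033, "z": 0, "ax": 0, "ay": 0, "az": 0, "gripper": 0.05},
    {"x": 0, "y": 0.033, "z": 0, "ax": 0, "ay": 0, "az": 0, "gripper": 0.05},
    {"x": -0.0009, "y": 0.033, "z": 0, "ax": 0, "ay": 0, "az": 0, "gripper": 0.05},
    {"x": 0, "y": 0, "z": 0, "ax": 0, "ay": 0, "az": 0, "gripper": 0.05},
    {"x": 0, "y": 0, "z": 0.02, "ax": 0, "ay": 0, "az": 0, "gripper": 0.05},
    {"x": 0, "y": 0, "z": 0.02, "ax": 0, "ay": 0, "az": 0, "gripper": 0.05},
    {"x": 0, "y": 0, "z": 0.02, "ax": 0, "ay": 0, "az": 0, "gripper": 0.05},
    {"x": 0, "y": 0, "z": 0.02, "ax": 0, "ay": 0, "az": 0, "gripper": 0.05},
    {"x": 0, "y": 0, "z": 0, "ax": 0, "ay": 0, "az": 0, "gripper": 0.05}
  ]
}}

```text
time_s: 6.88
position: [0.5769, -0.002, 0.0748]
tcp_rot: [-0.002, 0.969, 0.246, -0.006]
wrist_force: [-1.4, -0.5, 0.3]
width: 0.0503
finger_force: 0.0
```

Call:
{"method": "jog_arm", "body": {
  "moves": [
    {"x": 0, "y": 0, "z": 0, "ax": 0, "ay": 0, "az": 0, "gripper": 0.03},
    {"x": 0, "y": 0, "z": 0, "ax": 0, "ay": 0, "az": 0, "gripper": 0.01},
    {"x": 0, "y": 0, "z": 0, "ax": 0, "ay": 0, "az": 0, "gripper": 0.0},
    {"x": 0, "y": 0, "z": 0, "ax": 0, "ay": 0, "az": 0, "gripper": 0.0},
    {"x": 0, "y": 0, "z": 0, "ax": 0, "ay": 0, "az": 0, "gripper": 0.0},
    {"x": 0, "y": 0, "z": 0, "ax": 0, "ay": 0, "az": 0, "gripper": 0.0},
    {"x": 0, "y": 0, "z": 0, "ax": 0, "ay": 0, "az": 0, "gripper": 0.0}
  ]
}}

```text
time_s: 7.47
position: [0.5835, -0.0028, 0.0825]
tcp_rot: [0.0, 0.969, 0.246, 0.001]
wrist_force: [0.0, -2.9, 2.4]
width: 0.0146
finger_force: 60.9
```

Call:
{"method": "jog_arm", "body": {
  "moves": [
    {"x": 0, "y": 0.005, "z": 0, "ax": 0, "ay": 0, "az": 0, "gripper": 0.0},
    {"x": 0, "y": 0.005, "z": 0, "ax": 0, "ay": 0, "az": 0, "gripper": 0.0},
    {"x": 0, "y": 0.005, "z": 0, "ax": 0, "ay": 0, "az": 0, "gripper": 0.0},
    {"x": 0, "y": 0.005, "z": 0, "ax": 0, "ay": 0, "az": 0, "gripper": 0.0},
    {"x": 0, "y": 0.005, "z": 0, "ax": 0, "ay": 0, "az": 0, "gripper": 0.0},
    {"x": 0, "y": 0.005, "z": 0, "ax": 0, "ay": 0, "az": 0, "gripper": 0.0},
    {"x": 0, "y": 0.005, "z": 0, "ax": 0, "ay": 0, "az": 0, "gripper": 0.0},
    {"x": 0, "y": 0.005, "z": 0, "ax": 0, "ay": 0, "az": 0, "gripper": 0.0},
    {"x": 0, "y": 0.005, "z": 0, "ax": 0, "ay": 0, "az": 0, "gripper": 0.0},
    {"x": 0, "y": 0.004, "z": 0, "ax": 0, "ay": 0, "az": 0, "gripper": 0.0},
    {"x": 0, "y": 0, "z": 0, "ax": 0, "ay": 0, "az": 0, "gripper": 0.0},
    {"x": 0, "y": 0, "z": 0, "ax": 0, "ay": 0, "az": 0, "gripper": 0.0},
    {"x": 0, "y": 0, "z": 0, "ax": 0, "ay": 0, "az": 0, "gripper": 0.0}
  ]
}}

```text
time_s: 8.55
position: [0.6054, -0.0436, 0.0825]
tcp_rot: [-0.002, 0.969, 0.246, -0.0]
wrist_force: [-4.5, 5.8, 8.1]
width: 0.015
finger_force: 61.7
```

```bash
cat > k.py <<'E'
from h import *
import sys
s=sensors.get_state();print(s['position'],s['wrist_force'],s['width'],s['finger_force'],s['time_s'])
a=np.radians(-61.5);gx=np.array([np.cos(a),np.sin(a)]);gy=np.array([-gx[1],gx[0]]);ax=np.array([.536,.0848]);R=lambda x,y:ax+x*gx+y*gy
print('tcp from axis',(s['position'][:2]-ax)@gx)
tiles=[]
for n in('wrist','scene','top'):
    c=shot(n)
    ctr=np.r_[R(.15,.036),.056];u,v=proj(c,ctr).round().astype(int);print(n,u,v)
    hsv=cv2.cvtColor(c['image'],cv2.COLOR_BGR2HSV)
    if not(0<u<560 and 0<v<420):continue
    for nm,lo,hi in(('yel',(20,120,90),(35,255,255)),('red',(172,150,90),(180,255,255)),('red0',(0,170,90),(3,255,255))):
        m=cv2.inRange(hsv,lo,hi);yy,xx=np.nonzero(m)
        P=np.array([onz(c,(x,y),.056)[:2]-ax for x,y in zip(xx,yy)]).reshape(-1,2);g=np.c_[P@gx,P@gy]
        k=(abs(g[:,0]-.15)<.03)&(g[:,1]>.012)&(g[:,1]<.045);g=g[k]
        if len(g):print(nm,len(g),g.mean(0),g.min(0),g.max(0))
    x0=min(max(u-25,0),510);y0=min(max(v-37,0),345)
    tiles.append(cv2.resize(c['image'][y0:y0+75,x0:x0+50],(260,390),interpolation=cv2.INTER_CUBIC))
cv2.imwrite(sys.argv[1],np.hstack(tiles))
E
python3 k.py pics/k1.png
```

```text
[ 0.60539697 -0.04363751  0.08250345] [-4.47207237  5.7609908   8.14953215] 0.014990139232790058 61.65363371372223 8.55
tcp from axis 0.14598645843442393
wrist 293 188
yel 141 [0.14584725 0.02475052] [0.14480757 0.01472408] [0.14688988 0.03646014]
red0 31 [0.14959834 0.04089037] [0.14933793 0.03697   ] [0.14987655 0.04453623]
scene 271 268
yel 27 [0.1462359  0.02812953] [0.14475921 0.01705551] [0.14826354 0.04074739]
red0 4 [0.14993463 0.04216721] [0.1493596  0.03923748] [0.15050742 0.04452369]
top 296 176
```

Both views put the index 3.7 mm short of the pointer, so I pull a little more.

Call:
{"method": "jog_arm", "body": {
  "moves": [
    {"x": 0, "y": 0.002, "z": 0, "ax": 0, "ay": 0, "az": 0, "gripper": 0.0},
    {"x": 0, "y": 0.0018, "z": 0, "ax": 0, "ay": 0, "az": 0, "gripper": 0.0},
    {"x": 0, "y": 0, "z": 0, "ax": 0, "ay": 0, "az": 0, "gripper": 0.0},
    {"x": 0, "y": 0, "z": 0, "ax": 0, "ay": 0, "az": 0, "gripper": 0.0},
    {"x": 0, "y": 0, "z": 0, "ax": 0, "ay": 0, "az": 0, "gripper": 0.0},
    {"x": 0, "y": 0, "z": 0, "ax": 0, "ay": 0, "az": 0, "gripper": 0.0}
  ]
}}

```text
time_s: 9.2
position: [0.6071, -0.0467, 0.0825]
tcp_rot: [-0.002, 0.969, 0.246, -0.0]
wrist_force: [-3.6, 5.1, 8.1]
width: 0.0152
finger_force: 61.7
```

```bash
python3 k.py pics/k2.png
```

```text
[ 0.60708328 -0.04672603  0.08251437] [-3.60533914  5.07282814  8.13324084] 0.015181476247575857 61.697670221328735 9.2
tcp from axis 0.14950533317700718
wrist 286 188
yel 141 [0.14937687 0.02483187] [0.14833167 0.014707  ] [0.15041387 0.03593139]
red0 30 [0.14963436 0.04100602] [0.14938337 0.03746504] [0.14988512 0.0445213 ]
scene 271 268
yel 23 [0.14950437 0.02802984] [0.14824047 0.01751324] [0.15166152 0.03848241]
red0 4 [0.14993275 0.04282976] [0.1493596  0.04113474] [0.15050742 0.04452369]
top 296 176
```

Call:
{"method": "jog_arm", "body": {
  "moves": [
    {"x": 0, "y": 0.0004, "z": 0, "ax": 0, "ay": 0, "az": 0, "gripper": 0.0},
    {"x": 0, "y": 0, "z": 0, "ax": 0, "ay": 0, "az": 0, "gripper": 0.0},
    {"x": 0, "y": 0, "z": 0, "ax": 0, "ay": 0, "az": 0, "gripper": 0.0},
    {"x": 0, "y": 0, "z": 0, "ax": 0, "ay": 0, "az": 0, "gripper": 0.0},
    {"x": 0, "y": 0, "z": 0, "ax": 0, "ay": 0, "az": 0, "gripper": 0.0},
    {"x": 0, "y": 0, "z": 0, "ax": 0, "ay": 0, "az": 0, "gripper": 0.0}
  ]
}}

```text
time_s: 9.85
position: [0.6072, -0.047, 0.0825]
tcp_rot: [-0.002, 0.969, 0.246, -0.0]
wrist_force: [-5.0, 6.2, 8.8]
width: 0.0148
finger_force: 61.7
```

```bash
python3 k.py pics/k3.png
```

```text
[ 0.6072301  -0.04698516  0.08251425] [-5.00280052  6.24442498  8.82298526] 0.014828790245679851 61.716633439064026 9.85
tcp from axis 0.14980312019194197
wrist 286 188
yel 140 [0.14964567 0.02463681] [0.1486077  0.01470464] [0.15068988 0.03592906]
red0 28 [0.14967837 0.04118461] [0.14915926 0.03746275] [0.15016083 0.04451895]
scene 271 268
yel 19 [0.15001339 0.02804786] [0.14824047 0.01674036] [0.15168907 0.03848241]
red 1 [0.15050742 0.04113474] [0.15050742 0.04113474] [0.15050742 0.04113474]
red0 3 [0.14974119 0.04339476] [0.1493596  0.04188766] [0.15049687 0.04452369]
top 296 176
```

View pics/k3.png

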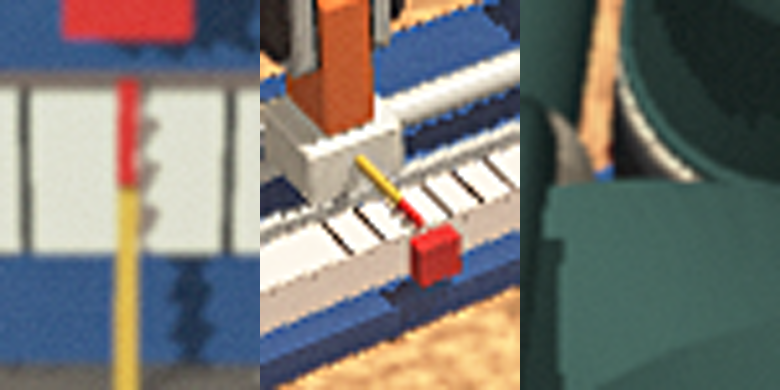

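The yellow line runs straight into the red pointer: they meet at (128,187) in the wrist tile and at (402,203) in the scene tile. The grip is firm and the arm is still, so I'm handing in.

```bash
python3 -c "
from station import order
print(order.close_job())"
```

```text
the job is handed in; nothing more can be done
None
```

The dial is at 4 and the job is handed in with the gripper still holding the plunger at about 50 mm draw, its yellow index line on the red pointer.

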